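# Slide a tube carrier into its dock past a gravity catch and tug-test it

## Robot

A 6-joint arm with a two-finger parallel gripper is mounted at the origin on a cart in front of the work surface, level with it; the furniture and walls round the work are solid. World frame = base frame: x ahead of the robot, y to its left, z up, the work surface at z = 0. Lengths are in mm, angles in rad, forces in N, time in s.
With the tool pointing down it reaches from about 400 to 925 mm from the base axis. Payload 12.5 kg.
Tool frame: the origin (TCP) lies at the centre of the arm's flange, where the gripper is bolted on; the fingertips stand 190 mm ahead of it and the grasp point (between the pads) lies 171 mm ahead of it; z points along the fingers, y is the line along which they close (so a half turn about z gives the same grasp; the last joint's range is limited). The gripper opens to 95 mm and grips with 3 to 60 N. Pads are 20 mm wide; open, the fingers measure 119 mm over their backs; the gripper's body (75 mm by 180 mm) begins 59 mm behind the grasp point.
Start: joints at [-1.298, 0.491, 1.559, -0, 1.092, -0.106], TCP at [231.148, -580.686, 404.761] pointing down, gripper open.
Joint ranges: [-3.1, 3.1], [-0.84, 2.19], [0.05, 2.79], [-1.13, 4.28], [0.06, 2.93], [-2.69, 2.69]. Speed limits (rad/s): [2.22, 2.22, 2.79, 3.14, 3.14, 3.14].

## Interface

Orientations are given as [roll, pitch, yaw] about the fixed x, y, z axes, in that order (R = Rz(yaw) Ry(pitch) Rx(roll)).
In Python, from cell import env, read_camera, search_frame, cut_out gives the robot as it stands. The module is installed in compiled form; this text tells all that it offers.
- The arm moves only by the tool move_arm, never from a script. Its argument "commands" is a list of rows, each a list of 3 entries, a list of its own where there are three numbers: the shift along the world's x, y, z normalised to -1 to 1, where 1 is 0.03 m, then the turn about the world's z normalised to -1 to 1, where 1 is 0.08 rad, then the opening, from -1 (shut) to 1 (fully open), so that 0 is half open. A call has 1 to 20 rows; each row shifts and turns the commanded pose from where the row before left it; what a row does not reach is not made up. A row lasts 1/12 s, in which the tool goes at most 41.7 mm and 7.16 degrees, less where a joint would pass 70% of its speed; a pose out of reach is approached as far as the arm can. A call with a number of a shift or a turn outside -1 to 1 is refused whole. A call with a gripper value outside its range is refused whole. The fingers move at their own pace and stop on an object; the grip force is fixed at half the most. Time passes only in rows, so rows that do not move let the fingers close. It gives the time, the measured TCP pose, the force, the opening and the grip force at its end, in the units of the state.
- env.state(): the state, without advancing time (a new reading comes with each control period).
- read_camera(name): name is "scene" or "top"; returns a dict with "image" (400x640x3 uint8, red, green, blue), "fx", "fy", "cx", "cy" (pixels), "D" ([k1, k2, p1, p2, k3] as OpenCV has them; the pictures are not rectified), "rvec" (rotation vector, rad) and "tvec" (3), from world to camera coordinates, as OpenCV has them. Camera axes: x right, y down, z forward; pixel columns grow to the right and rows downward; lengths in mm; the calibration is good to about 2 mm. A picture is of the moment at which its call begins. There is no depth.
- env.job_done(): hands the job in; it is judged then, once.
Trained networks look in a picture, given as the dict that the camera call returned (one of the last four; its "shot" number tells which), for a name from the list of things; names that differ only in an ending like _2 or _b are one class to them, and where a whole thing is asked for, a point or a joint stands for the part that bears it (a point fixed in the world has none). Each returns a list of dicts, best first, with "confidence" (0 to 1); they miss things now and then, are a little off and sometimes report something else, mostly with a low value. They report only what shows in the picture. A call takes as long as a camera call. They do not tell look-alikes from the thing itself.
- search_frame(thing, picture): "at" ([column, row] in pixels, amid what is visible of it).
- cut_out(thing, picture): "region" (400x640 bool, what is visible of it) and "at" ([column, row] in pixels, amid what is visible of it).
The state is a dict: "t": time; "joints": joint angles; "qvel": joint speeds; "tau": joint torques, N m; "eef_pos": TCP position; "tcp_rot": TCP orientation; "ft_force": force on the tool from outside, world axes, zero at the start; "moment": the same for the moment, N m; "opening": opening from 0.0 (shut) to 1.0 (fully open); "grip_force": force on a finger pad.
Only numpy, scipy, OpenCV 4.12 (cv2) and the standard library are available. Lean on these libraries where they do the work, as an engineer would, in place of code of your own. Each camera call takes 0.05 s, during which the arm holds its last target. There are 200 camera calls.

## Task

Load the tube carrier into the dock: set it down flat in the open mouth of the lane, slide it in along the lane floor so that its own front edge lifts the hinged catch (never touch the catch with the gripper), and go on until the catch drops down behind it. Then tug the carrier back gently, holding a light steady pull of about 6 newtons against the catch for two seconds to prove that it holds, and let go with the carrier flat in the lane. Nothing may be rammed or jammed, and the bottle, beaker and timer stay where they are.

Things in the scene. Friction and masses are not known exactly. Their poses are not given: they have to be found in the camera images.
- carrier_mid (a point): Loose grey tube carrier, about 0.35 kg: slab 110 (its x) x 96 (its y) x 22 mm, same from both ends. A grip rib 40 long (x), 12 thick (y) stands on its middle, 22 to 62 mm above the underside: grasp it across the 12 mm, 51 mm up. A row of three short capped tubes (22 mm tall) stands 41 mm either side of the middle. This point: carrier's centre, 31 mm above its underside.
- dock: Fixed dock with the lane. Origin: underside, on the lane's centre line; x = push-in direction, y left, z up. Floor plate 360 x 180 mm, top 8 mm above the bench. White rails 16 mm high leave 100 mm (2 mm free each side of the carrier) from x = -30 mm on, flared from -72 to -30 mm (8 mm wider each side at the mouth); before that the floor is open on three sides.
- dock_mouth (a point): Point on the lane floor, 150 mm before the dock's origin: a carrier set down flat with its middle here, long side along the lane, lies just before the flared rails, its front end about 10 mm or more short of the catch's pivot. Farther in, the catch would be in the way from above.
- dock_home (a point): Point on the lane floor under the carrier's middle when its front just meets the black spring buffer (1500 N/m, 6 mm travel, then hard) at the far end, 220 mm past dock_mouth. The catch drops 4 to 28 mm before this: its bracket is clamped somewhere in that range, not reported. So once the buffer is felt the carrier is past the catch, with 14 to 38 mm play back to the dropped toe.
- catch (a joint): Angle (rad) of the 60 g steel catch: 0 hanging, about 0.35 riding on the slab, 0.9 most. 12 mm wide arm over the lane's left edge (dock y 33 to 45 mm), pivot 52 mm above the bench (dock x -75 to -51 mm) on a steel post outside the left rail; it slopes forward and down to a blunt toe 4 mm above the lane floor. Lifts with about 1 N; dropped behind the carrier it blocks it rigidly.
- reagent_bottle: Bystander: small clear reagent bottle with blue cap, 56 mm wide, 110 mm tall, origin at the centre of its underside; stays where it is.
- beaker: Bystander: small glass beaker with some yellow contents, 60 to 68 mm wide, 75 mm tall, origin at the centre of its underside; stays where it is.
- timer: Bystander: white lab timer lying flat, 66 x 62 x 22 mm, origin at the centre of its underside; stays where it is.
Things that resemble listed ones, but are neither listed nor needed, are in the scene too. Of the things shaped like the part that bears carrier_mid, the grey one is meant.

How it is judged:
By the outcome, as a careful person would: the job done as asked, in the order asked, and still so for the second after the job is handed in, with the robot touching nothing.
It also fails if it takes over 72 s, if anything falls off the work surface, if the arm or the gripper's body presses on something with over 40 N, if the wrist force passes 120 N, or if a joint passes its speed limit or range.

## Working session

There is one attempt and no reset: what is moved stays moved. The work goes in short steps, Python scripts to look and compute and a tool call to move; the robot and the scene stay as the last step left them, time stands still between calls to the robot, and variables do not carry over. Pictures are saved under pics/ and viewed, at most 10 in all, crops included, and the job is handed in when it is done.

Besides the shell and the picture viewer there is one more tool, called after ">>>" as name([rows], argument=value, ...), one row to a line, values as JSON. move_arm: Moves the arm, as the interface text tells. Its arguments: {"type":"object","properties":{"commands":{"type":"array","items":{"type":"array"}}},"required":["commands"]}

```bash
mkdir -p pics
cat > h.py <<'E'
import numpy as np, cv2
from cell import env, read_camera, search_frame, cut_out
def cal(p):
    K=np.array([[p["fx"],0,p["cx"]],[0,p["fy"],p["cy"]],[0,0,1.]]);return K,np.array(p["D"],float),np.array(p["rvec"],float),np.array(p["tvec"],float)
def to_world(p,uv,z):
    K,D,r,t=cal(p);R=cv2.Rodrigues(r)[0]
    n=cv2.undistortPoints(np.array(uv,float).reshape(-1,1,2),K,D).reshape(-1,2)
    d=np.c_[n,np.ones(len(n))]@R;c=-R.T@t.ravel()
    return c+d*((z-c[2])/d[:,2])[:,None]
def to_pix(p,X):
    K,D,r,t=cal(p);return cv2.projectPoints(np.array(X,float).reshape(-1,3),r,t,K,D)[0].reshape(-1,2)
def save(p,n,crop=None,s=1):
    im=p["image"][...,::-1]
    if crop: im=im[crop[1]:crop[3],crop[0]:crop[2]]
    cv2.imwrite("pics/"+n,cv2.resize(im,None,fx=s,fy=s,interpolation=cv2.INTER_CUBIC))
E
python3 - <<'E'
from h import *
for c in ("top","scene"):
    p=read_camera(c);save(p,c+"0.png")
    for t in ("carrier_mid","dock","catch","reagent_bottle","beaker","timer"):
        print(c,t,[(np.round(d["at"]),round(d["confidence"],2),np.round(to_world(p,d["at"],20)[0])) for d in search_frame(t,p)])
print(env.state())
E
```

```text
top carrier_mid [(array([381., 255.]), 0.89, array([ 377., -160.,   20.])), (array([414., 203.]), 0.82, array([ 549., -274.,   20.])), (array([440., 252.]), 0.64, array([ 383., -357.,   20.])), (array([476., 167.]), 0.64, array([ 666., -489.,   20.]))]
top dock [(array([299., 190.]), 0.91, array([598., 113.,  20.]))]
top catch [(array([304., 197.]), 0.47, array([575.,  98.,  20.]))]
top reagent_bottle [(array([292., 137.]), 0.63, array([783., 136.,  20.]))]
top beaker [(array([298., 189.]), 0.72, array([604., 119.,  20.])), (array([387., 154.]), 0.63, array([ 718., -189.,   20.]))]
top timer [(array([200., 204.]), 0.73, array([558., 450.,  20.]))]
scene carrier_mid [(array([258., 177.]), 0.96, array([ 381., -167.,   20.])), (array([215., 197.]), 0.92, array([ 402., -356.,   20.])), (array([201., 266.]), 0.91, array([ 674., -486.,   20.])), (array([249., 219.]), 0.75, array([ 557., -267.,   20.]))]
scene dock [(array([342., 201.]), 0.88, array([631.,  91.,  20.]))]
scene catch [(array([338., 187.]), 0.45, array([566., 107.,  20.]))]
scene reagent_bottle [(array([370., 223.]), 0.56, array([768., 138.,  20.]))]
scene beaker []
scene timer [(array([369., 223.]), 0.68, array([765., 136.,  20.]))]
{'t': 0.7, 'joints': array([-1.29764222e+00,  4.90888576e-01,  1.55890689e+00, -7.86055220e-07,
        1.09169348e+00, -1.05611324e-01]), 'qvel': array([-7.16070558e-05, -1.33118111e-03, -1.47263496e-03,  1.12785900e-03,
       -1.38650134e-04,  5.57281051e-04]), 'tau': array([ 2.78489693e-03, -6.12321353e+01, -2.58405411e+01,  6.93870359e-02,
        4.44232137e-02,  6.11102269e-05]), 'eef_pos': array([ 231.12193821, -580.69147896,  404.76566617]), 'tcp_rot': array([3.14148960e+00, 1.16262992e-05, 3.78765789e-01]), 'ft_force': array([ 1.65301797,  0.14536613, -0.14987415]), 'moment': array([ 0.03582404, -0.00344254, -0.01319678]), 'grip_force': 0.0, 'opening': 0.9988931644564144}
```

View pics/top0.png

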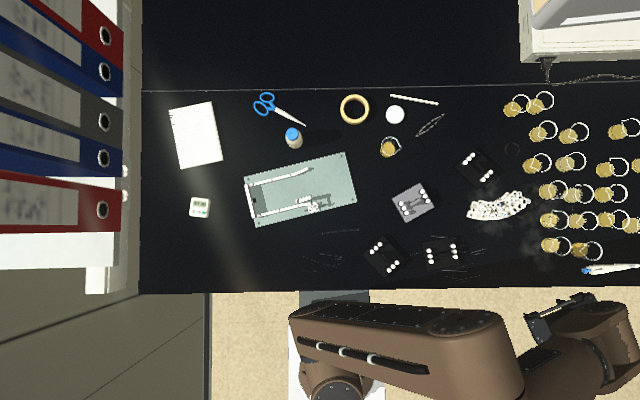

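View pics/scene0.png

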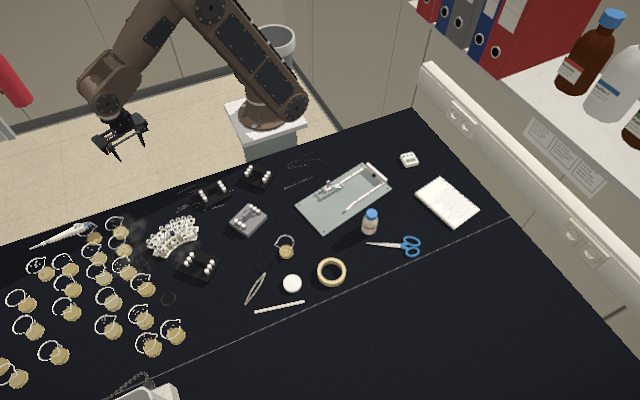

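The top view shows four carriers: (381,255), (440,252) and (476,167) are black. (413,203) is the grey one, so it fits the description. The dock is at (300,190), with its mouth to the right, towards -y. I'll confirm in enlarged crops.

Run:
```python
from h import *
p=read_camera("top")
a=p["image"][140:240,235:365,::-1];b=p["image"][170:235,380:450,::-1]
cv2.imwrite("pics/dock1.png",cv2.resize(a,None,fx=6,fy=6,interpolation=cv2.INTER_CUBIC))
cv2.imwrite("pics/car1.png",cv2.resize(b,None,fx=8,fy=8,interpolation=cv2.INTER_CUBIC))
for t in ("dock","carrier_mid"):
  for d in cut_out(t,p):
    m=d["region"].astype(np.uint8)
    c=max(cv2.findContours(m,0,1)[0],key=cv2.contourArea)
    z={"dock":8,"carrier_mid":22}[t]
    w=to_world(p,c.reshape(-1,2),z)[:,:2].astype(np.float32)
    print(t,d["at"],d["confidence"],cv2.minAreaRect(w), np.round(cv2.boxPoints(cv2.minAreaRect(w))))
```

```text
dock [297.9, 188.6] 0.86 ((602.9691162109375, 113.41485595703125), (182.366455078125, 365.99920654296875), 13.588569641113281) [[471. 270.]
 [557. -86.]
 [735. -43.]
 [649. 313.]]
carrier_mid [411.2, 202.6] 0.93 ((549.5387573242188, -269.5924072265625), (96.84136962890625, 113.25336456298828), 27.278879165649414) [[ 481. -241.]
 [ 532. -342.]
 [ 619. -298.]
 [ 567. -197.]]
carrier_mid [442.5, 251.1] 0.9 ((378.7383728027344, -354.60565185546875), (97.37369537353516, 115.62796783447266), 9.3231782913208) [[ 321. -305.]
 [ 340. -420.]
 [ 436. -404.]
 [ 417. -290.]]
carrier_mid [473.3, 169.6] 0.82 ((663.6475830078125, -486.54656982421875), (111.56932830810547, 100.49198150634766), 43.76454544067383) [[ 589. -489.]
 [ 658. -561.]
 [ 739. -484.]
 [ 669. -412.]]
carrier_mid [382.1, 254.6] 0.7 ((369.9998779296875, -164.13511657714844), (105.73033142089844, 94.76182556152344), 43.35300064086914) [[ 299. -166.]
 [ 364. -235.]
 [ 441. -162.]
 [ 376.  -93.]]
carrier_mid [302.4, 199.5] 0.55 ((566.1294555664062, 101.96630859375), (10.768294334411621, 46.063480377197266), 17.485092163085938) [[554. 122.]
 [568.  78.]
 [578.  82.]
 [564. 126.]]
```

View pics/dock1.png

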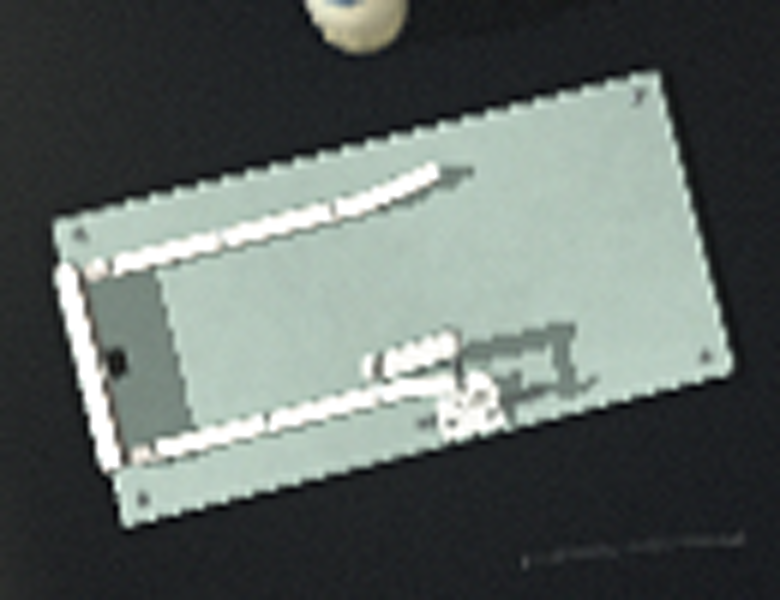

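View pics/car1.png

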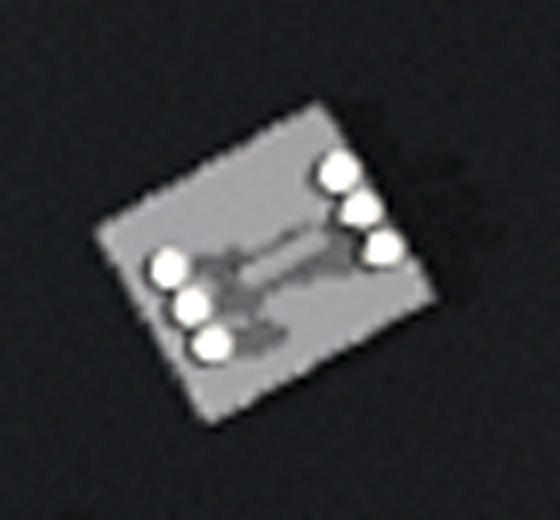

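Confirmed: the grey carrier at (413,203) is the one meant. Its rib lies along the long side, with yaw about 117°. In the dock crop the lane's open mouth is at the right and the catch at about (310,200). Next I'll fit the dock edges precisely.

```bash
cat > dockfit.py <<'E'
from h import *
from scipy.optimize import least_squares
# fit plate pose: sample brightness edge profile along plate outline, both cameras
def edge_pts(p,pose,seg,z,n=60,half=8):
    """subpixel strongest-gradient points along a segment in dock frame; returns signed offsets (mm) along normal"""
    x,y,th=pose;c,s=np.cos(th),np.sin(th);R=np.array([[c,-s],[s,c]])
    a,b=np.array(seg,float);t=np.linspace(.06,.94,n)[:,None];P=a+(b-a)*t
    nn=np.array([-(b-a)[1],(b-a)[0]])/np.linalg.norm(b-a)
    o=np.arange(-half,half+.01,.5)
    Q=P[:,None]+o[None,:,None]*nn
    W=np.concatenate([Q@R.T+[x,y],np.full(Q.shape[:2]+(1,),z)],2)
    uv=to_pix(p,W).reshape(n,len(o),2).astype(np.float32)
    g=cv2.GaussianBlur(cv2.cvtColor(p["image"],cv2.COLOR_RGB2GRAY),(0,0),.7).astype(np.float32)
    v=cv2.remap(g,uv[...,0],uv[...,1],cv2.INTER_CUBIC)
    d=np.abs(np.diff(v,axis=1));w=d**2
    off=(w*(o[:-1]+.25)).sum(1)/w.sum(1)
    return P,nn,off,d.max(1)
def fit(p,pose,segs,z):
    for half in (8,6,5,5):
        A=[];B=[]
        for sg in segs:
            P,nn,off,st=edge_pts(p,pose,sg,z,half=half)
            k=(st>8)&(abs(off-np.median(off))<2)
            for q,o in zip(P[k],off[k]): A.append([nn[0],nn[1],q[0]*nn[1]-q[1]*nn[0]]);B.append(o)
        d,_,_,_=np.linalg.lstsq(np.array(A),np.array(B),rcond=None)
        x,y,th=pose;c,s=np.cos(th),np.sin(th)
        pose=[x+c*d[0]-s*d[1],y+s*d[0]+c*d[1],th+d[2]]
    r=np.array(A)@d-B
    return np.array(pose),r.std(),len(B)
E
python3 - <<'E'
from dockfit import *
ps={c:read_camera(c) for c in("top","scene")}
c=np.array([602.97,113.4]);th=np.radians(103.6);u=np.array([np.cos(th),np.sin(th)])
x0=c-u*30  # origin: plate -210..150 -> centre at -30 => origin = c+30u
x0=c+u*30
print("guess",x0)
segs=[[(-210,-90),(150,-90)],[(-210,90),(150,90)],[(-210,-90),(-210,90)]]
for n,p in ps.items():
    f,s,k=fit(p,[*x0,th],segs,8);print(n,np.round(f,1),np.degrees(f[2]),s,k)
    # rails: inner edges top z=24
    for nm,sg in (("left",[(0,50),(110,50)]),("right",[(-10,-50),(110,-50)]),("left_out",[(0,58),(110,58)]),("right_out",[(-10,-58),(110,-58)]),):
        P,nn,off,st=edge_pts(p,f,sg,24,half=5);print(nm,nn,np.median(off),off.std(),np.median(st))
    print(np.round(to_pix(p,np.r_[[np.r_[f[:2]+np.array([[np.cos(f[2]),-np.sin(f[2])],[np.sin(f[2]),np.cos(f[2])]])@q,8] for q in [(-210,-90),(-210,90),(150,90),(150,-90),(-72,-58)]]])).tolist())
cx=[549.5,-269.6,np.radians(117.3)]
for n,p in ps.items():
    f,s,k=fit(p,cx,[[(-55,-48),(55,-48)],[(-55,48),(55,48)],[(-55,-48),(-55,48)],[(55,-48),(55,48)]],22);print("car",n,np.round(f,1),np.degrees(f[2]),s,k)
E
```

```text
guess [595.91573661 142.55883002]
top [597.5 141.7   1.8] 103.2022109204462 0.394952336515345 180
left [-0.  1.] -0.7790832244491745 0.7124618742577863 5.8148193
right [-0.  1.] 0.5386847352301315 0.42907782384443227 8.616219
left_out [-0.  1.] 0.24802983963165942 0.40366197762860945 7.864479
right_out [-0.  1.] -0.8226900371640454 0.38230043905349087 5.71682
[[344.0, 151.0], [357.0, 201.0], [255.0, 227.0], [243.0, 177.0], [308.0, 170.0]]
scene [601.  139.2   1.8] 103.12853600261182 0.6834020845714346 172
left [-0.  1.] -0.5426499977445391 0.2955916543440499 5.7943573
right [-0.  1.] 1.1995761116795465 0.260057624618196 4.7091217
left_out [-0.  1.] 1.2274752375192133 0.3066308855175837 4.364319
right_out [-0.  1.] -0.259556309628338 0.19494306988019608 5.932602
[[322.0, 236.0], [294.0, 205.0], [362.0, 162.0], [392.0, 188.0], [345.0, 211.0]]
car top [ 550.4 -269.7    2.1] 118.40372362067957 0.5631566427159503 240
car scene [ 551.5 -270.2    2.1] 117.67979132647294 0.6650445880413639 79
```

>>> move_arm([
  [[0.2,0.2,0],0.4,1],
  [[0.4,0.4,0],0.8,1],
  [[0.55,0.55,0],1,1],
  [[0.6,0.6,0],1,1],
  [[0.6,0.6,0],1,1],
  [[0.6,0.6,0],1,1],
  [[0.6,0.6,0],1,1],
  [[0.6,0.6,0],1,1],
  [[0.6,0.6,0],1,1],
  [[0.6,0.6,0],1,1],
  [[0.6,0.6,0],1,1],
  [[0.6,0.6,0],1,1],
  [[0.6,0.6,0],1,1],
  [[0.6,0.6,0],1,1],
  [[0.6,0.55,0],1,1],
  [[0.6,0.55,0],1,1],
  [[0.6,0.5,-0.3],1,1],
  [[0.6,0.5,-0.5],1,1],
  [[0.5,0.45,-0.5],1,1],
  [[0.3,0.3,-0.5],0.8,1],
])

```text
t: 2.62
eef_pos: [560.9, -260.7, 350.2]
tcp_rot: [3.141, 0.0, 1.906]
ft_force: [-0.3, -0.9, 0.2]
opening: 0.997
grip_force: 0.0
```

>>> move_arm([
  [[0.2,0.1,-0.3],0.8,1],
  [[0,0,0],0.6,1],
  [[0,0,0],0,1],
  [[0,0,0],0,1],
])

```text
t: 2.95
eef_pos: [565.7, -259.3, 341.9]
tcp_rot: [3.141, -0.0, 2.011]
ft_force: [0.6, 0.0, 0.7]
opening: 0.998
grip_force: 0.0
```

>>> move_arm([
  [[-0.25,-0.18,-0.2],0.3,1],
  [[-0.24,-0.18,-0.4],0.3,1],
  [[0,0,-0.5],0,1],
  [[0,0,-0.5],0,1],
  [[0,0,-0.5],0,1],
  [[0,0,-0.5],0,1],
  [[0,0,-0.5],0,1],
  [[0,0,-0.4],0,1],
  [[0,0,-0.3],0,1],
  [[0,0,-0.2],0,1],
  [[0,0,0],0,1],
  [[0,0,0],0,1],
])

```text
t: 3.95
eef_pos: [551.0, -270.6, 222.0]
tcp_rot: [3.141, 0.0, 2.059]
ft_force: [0.3, -0.3, 0.4]
opening: 1.003
grip_force: 0.0
```

Run:
```python
from h import *
p=read_camera("scene");q=read_camera("top")
a=cv2.resize(p["image"][150:270,180:320,::-1],None,fx=4,fy=4,interpolation=2)
b=cv2.resize(q["image"][150:250,360:460,::-1],(240,240))
cv2.imwrite("pics/pre.png",a)
print(env.state()["eef_pos"],env.state()["tcp_rot"])
```

```text
[ 551.10306598 -270.57107882  222.47367822] [3.14094984e+00 9.96845424e-04 2.05872088e+00]
```

View pics/pre.png

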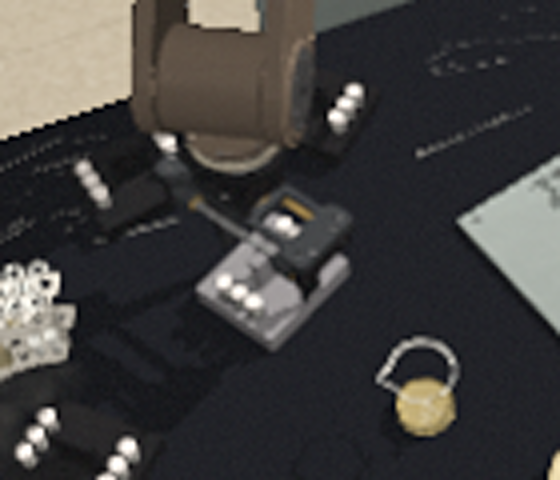

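The fingers straddle the grey carrier, and the rib lies between them. Now I'll close and lift.

>>> move_arm([
  [[0,0,0],0,-1],
  [[0,0,0],0,-1],
  [[0,0,0],0,-1],
  [[0,0,0],0,-1],
  [[0,0,0],0,-1],
  [[0,0,0],0,-1],
  [[0,0,0],0,-1],
  [[0,0,0],0,-1],
  [[0,0,0],0,-1],
  [[0,0,0],0,-1],
  [[0,0,0],0,-1],
  [[0,0,0],0,-1],
])

```text
t: 5.05
eef_pos: [551.0, -270.5, 221.7]
tcp_rot: [3.142, -0.0, 2.059]
ft_force: [-0.5, 0.4, -0.6]
opening: 0.214
grip_force: 0.0
```

>>> move_arm([
  [[0,0,0],0,-1],
  [[0,0,0],0,-1],
  [[0,0,0],0,-1],
  [[0,0,0],0,-1],
  [[0,0,0],0,-1],
])

```text
t: 5.47
eef_pos: [551.0, -270.5, 221.7]
tcp_rot: [3.141, 0.0, 2.059]
ft_force: [0.1, 0.2, -0.4]
opening: 0.126
grip_force: 30.0
```

>>> move_arm([
  [[0,0,0.2],0,-1],
  [[0,0,0.4],0,-1],
  [[0,0,0.5],0,-1],
  [[0.1,0.2,0.23],-0.2,-1],
  [[0.2,0.5,0],-0.3,-1],
  [[0.25,0.7,0],-0.3,-1],
  [[0.25,0.8,0],-0.3,-1],
  [[0.25,0.8,0],-0.3,-1],
  [[0.25,0.8,0],-0.3,-1],
  [[0.25,0.8,0],-0.3,-1],
  [[0.25,0.8,0],-0.3,-1],
  [[0.25,0.8,0],-0.3,-1],
  [[0.2,0.8,0],-0.3,-1],
  [[0.2,0.7,0],-0.3,-1],
  [[0.2,0.6,0],-0.03,-1],
  [[0.1,0.4,0],0,-1],
  [[0.05,0.1,0],0,-1],
  [[0,0,0],0,-1],
  [[0,0,0],0,-1],
])

```text
t: 7.05
eef_pos: [634.8, -7.1, 261.8]
tcp_rot: [-3.141, 0.0, 1.8]
ft_force: [0.2, 0.1, -4.4]
opening: 0.126
grip_force: 30.0
```

Run:
```python
from h import *
s=env.state();print(s["eef_pos"],s["tcp_rot"],s["ft_force"],s["moment"],s["opening"])
u=np.array([-.2278,.9737]);v=np.array([-.9737,-.2278]);d=s["eef_pos"][:2]-[599,140.5];print("dock xy",d@u,d@v)
p=read_camera("scene");cv2.imwrite("pics/mouth.png",cv2.resize(p["image"][120:260,230:420,::-1],None,fx=4,fy=4,interpolation=2))
```

```text
[634.77953576  -7.12525396 261.83842097] [-3.14148281e+00  1.89806135e-04  1.80047841e+00] [ 0.23717147  0.14466553 -4.35155541] [-0.00269945 -0.12410125  0.02678128] 0.12610699732124736
dock xy -151.89328802604368 -1.2095011168079495
```

View pics/mouth.png

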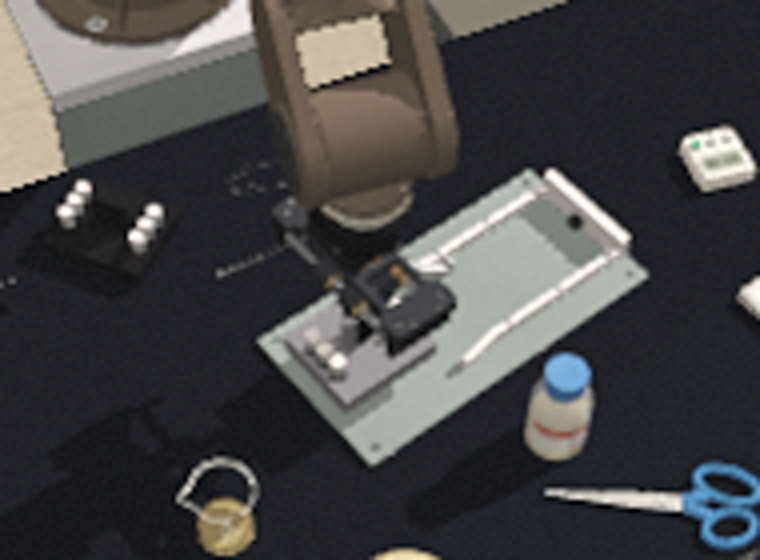

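>>> move_arm([
  [[-0.02,0,-0.1],0,-1],
  [[-0.02,0,-0.2],0,-1],
  [[0,0,-0.2],0,-1],
  [[0,0,-0.2],0,-1],
  [[0,0,-0.1],0,-1],
  [[0,0,-0.1],0,-1],
  [[0,0,-0.05],0,-1],
  [[0,0,-0.04],0,-1],
  [[0,0,-0.03],0,-1],
  [[0,0,-0.02],0,-1],
  [[0,0,0],0,-1],
  [[0,0,0],0,-1],
])

```text
t: 8.1
eef_pos: [633.8, -6.5, 230.6]
tcp_rot: [3.141, 0.0, 1.8]
ft_force: [-0.3, -0.2, -3.4]
opening: 0.126
grip_force: 30.0
```

>>> move_arm([
  [[0,0,-0.015],0,-1],
  [[0,0,-0.015],0,-1],
  [[0,0,0],0,-1],
  [[0,0,0],0,-1],
])

```text
t: 8.43
eef_pos: [633.8, -6.5, 229.8]
tcp_rot: [3.141, 0.0, 1.8]
ft_force: [-0.1, 0.1, -1.3]
opening: 0.126
grip_force: 30.0
```

>>> move_arm([
  [[0,0,-0.01],0,-1],
  [[0,0,0],0,-1],
  [[-0.015,0.065,0],0,-1],
  [[-0.03,0.13,0],0,-1],
  [[-0.03,0.13,0],0,-1],
  [[-0.03,0.13,0],0,-1],
  [[-0.03,0.13,0],0,-1],
  [[-0.03,0.13,0],0,-1],
  [[-0.03,0.13,0],0,-1],
  [[-0.03,0.13,0],0,-1],
  [[-0.03,0.13,0],0,-1],
  [[-0.015,0.065,0],0,-1],
  [[0,0,0],0,-1],
])

```text
t: 9.52
eef_pos: [625.8, 29.3, 229.8]
tcp_rot: [3.14, 0.0, 1.801]
ft_force: [0.6, -1.2, 6.0]
opening: 0.126
grip_force: 30.0
```

```bash
cat > st.py <<'E'
from h import *
s=env.state();u=np.array([-.2278,.9737]);v=np.array([-.9737,-.2278]);d=s["eef_pos"][:2]-[599,140.5];f=s["ft_force"]
print(s["t"],"dock xy",np.round([d@u,d@v],2),"z",s["eef_pos"][2],"F u,v,z",np.round([f[:2]@u,f[:2]@v,f[2]],1),"M",np.round(s["moment"],2),"yaw",s["tcp_rot"][2])
E
python3 st.py
```

```text
9.5167 dock xy [-114.42   -0.74] z 229.7647791135212 F u,v,z [-1.3 -0.3  6. ] M [-0.13 -0.06  0.1 ] yaw 1.800923476255666
```

>>> move_arm([
  [[-0.015,0.065,0.01],0,-1],
  [[-0.023,0.1,0],0,-1],
  [[-0.023,0.1,0],0,-1],
  [[-0.023,0.1,0],0,-1],
  [[-0.023,0.1,0],0,-1],
  [[-0.023,0.1,0],0,-1],
  [[-0.023,0.1,0],0,-1],
  [[-0.015,0.065,0],0,-1],
  [[0,0,0],0,-1],
])

```text
t: 10.27
eef_pos: [620.5, 51.1, 229.8]
tcp_rot: [3.141, -0.0, 1.801]
ft_force: [0.7, -0.3, 5.3]
opening: 0.126
grip_force: 30.0
```

```bash
python3 st.py
```

```text
10.2667 dock xy [-91.95  -0.61] z 229.78619474390408 F u,v,z [-0.5 -0.6  5.3] M [-0.15 -0.13  0.05] yaw 1.8006019327846898
```

>>> move_arm([
  [[-0.015,0.065,0.01],0,-1],
  [[-0.023,0.1,0],0,-1],
  [[-0.023,0.1,0],0,-1],
  [[-0.023,0.1,0],0,-1],
  [[-0.023,0.1,0],0,-1],
  [[-0.015,0.065,0],0,-1],
  [[0,0,0],0,-1],
])

```text
t: 10.85
eef_pos: [616.7, 67.1, 229.7]
tcp_rot: [-3.141, -0.0, 1.801]
ft_force: [1.1, 1.2, 1.4]
opening: 0.122
grip_force: 30.0
```

```bash
python3 st.py
```

```text
10.85 dock xy [-75.56  -0.55] z 229.74646734247304 F u,v,z [ 0.9 -1.3  1.4] M [ 0.11 -0.24 -0.04] yaw 1.8006189151194651
```

>>> move_arm([
  [[-0.015,0.065,0],0,-1],
  [[-0.023,0.1,0],0,-1],
  [[-0.023,0.1,0],0,-1],
  [[-0.023,0.1,0],0,-1],
  [[-0.023,0.1,0],0,-1],
  [[-0.023,0.1,0],0,-1],
  [[-0.015,0.065,0],0,-1],
  [[0,0,0],0,-1],
])

```text
t: 11.52
eef_pos: [612.4, 86.0, 229.8]
tcp_rot: [-3.141, -0.0, 1.801]
ft_force: [0.3, 2.1, -0.3]
opening: 0.124
grip_force: 30.0
```

```bash
python3 st.py
```

```text
11.5167 dock xy [-56.16  -0.62] z 229.7651357395074 F u,v,z [ 2.  -0.8 -0.3] M [ 0.3  -0.12  0.05] yaw 1.800619799652561
```

>>> move_arm([
  [[-0.015,0.065,-0.005],0,-1],
  [[-0.023,0.1,0],0,-1],
  [[-0.023,0.1,0],0,-1],
  [[-0.023,0.1,0],0,-1],
  [[-0.023,0.1,0],0,-1],
  [[-0.023,0.1,0],0,-1],
  [[-0.023,0.1,0],0,-1],
  [[-0.023,0.1,0],0,-1],
  [[-0.023,0.1,0],0,-1],
  [[-0.015,0.065,0],0,-1],
  [[0,0,0],0,-1],
])

```text
t: 12.43
eef_pos: [606.0, 113.8, 229.8]
tcp_rot: [3.141, -0.0, 1.801]
ft_force: [-0.0, 1.3, 1.9]
opening: 0.129
grip_force: 30.0
```

```bash
python3 st.py
```

```text
12.4333 dock xy [-27.58  -0.78] z 229.76892689121306 F u,v,z [ 1.3 -0.3  1.9] M [ 0.23 -0.11 -0.  ] yaw 1.800685946431302
```

>>> move_arm([
  [[-0.015,0.065,0],0,-1],
  [[-0.024,0.1,0],0,-1],
  [[-0.024,0.1,0],0,-1],
  [[-0.024,0.1,0],0,-1],
  [[-0.024,0.1,0],0,-1],
  [[-0.024,0.1,0],0,-1],
  [[-0.024,0.1,0],0,-1],
  [[-0.024,0.1,0],0,-1],
  [[-0.024,0.1,0],0,-1],
  [[-0.024,0.1,0],0,-1],
  [[-0.024,0.1,0],0,-1],
  [[-0.024,0.1,0],0,-1],
  [[-0.015,0.065,0],0,-1],
  [[0,0,0],0,-1],
])

```text
t: 13.6
eef_pos: [597.2, 150.7, 229.7]
tcp_rot: [3.142, -0.0, 1.801]
ft_force: [0.0, 0.6, 4.0]
opening: 0.127
grip_force: 30.0
```

```bash
python3 st.py
```

```text
13.6 dock xy [10.3  -0.56] z 229.7422724527659 F u,v,z [ 0.6 -0.2  4. ] M [ 0.02 -0.15  0.02] yaw 1.800588419926227
```

>>> move_arm([
  [[-0.015,0.065,0.005],0,-1],
  [[-0.023,0.1,0],0,-1],
  [[-0.023,0.1,0],0,-1],
  [[-0.023,0.1,0],0,-1],
  [[-0.023,0.1,0],0,-1],
  [[-0.023,0.1,0],0,-1],
  [[-0.023,0.1,0],0,-1],
  [[-0.023,0.1,0],0,-1],
  [[-0.023,0.1,0],0,-1],
  [[-0.023,0.1,0],0,-1],
  [[-0.023,0.1,0],0,-1],
  [[-0.023,0.1,0],0,-1],
  [[-0.023,0.1,0],0,-1],
  [[-0.023,0.1,0],0,-1],
  [[-0.015,0.065,0],0,-1],
  [[0,0,0],0,-1],
])

```text
t: 14.93
eef_pos: [587.3, 193.6, 229.7]
tcp_rot: [-3.141, -0.0, 1.801]
ft_force: [-0.7, 0.8, -1.9]
opening: 0.126
grip_force: 30.0
```

```bash
python3 st.py
```

```text
14.9333 dock xy [54.38 -0.68] z 229.74648570255684 F u,v,z [ 1.   0.5 -1.9] M [ 0.33 -0.13  0.05] yaw 1.8006445221190277
```

>>> move_arm([
  [[-0.008,0.033,-0.005],0,-1],
  [[-0.008,0.033,0],0,-1],
  [[-0.008,0.033,0],0,-1],
  [[-0.008,0.033,0],0,-1],
  [[-0.008,0.033,0],0,-1],
  [[-0.008,0.033,0],0,-1],
  [[-0.008,0.033,0],0,-1],
  [[-0.008,0.033,0],0,-1],
  [[-0.008,0.033,0],0,-1],
  [[-0.008,0.033,0],0,-1],
  [[-0.008,0.033,0],0,-1],
  [[-0.008,0.033,0],0,-1],
  [[0,0,0],0,-1],
])

```text
t: 16.02
eef_pos: [584.6, 205.1, 229.7]
tcp_rot: [3.141, -0.0, 1.801]
ft_force: [0.6, -2.0, 1.0]
opening: 0.123
grip_force: 30.0
```

```bash
python3 st.py
```

```text
16.0167 dock xy [66.2  -0.65] z 229.7371111026901 F u,v,z [-2.1 -0.2  1. ] M [-0.21 -0.16 -0.  ] yaw 1.8005296433191016
```

Force is starting to rise, so I'm likely touching the buffer. I'll creep on in small steps.

>>> move_arm([
  [[-0.004,0.016,0],0,-1],
  [[-0.004,0.016,0],0,-1],
  [[0,0,0],0,-1],
])

```text
t: 16.27
eef_pos: [584.4, 205.9, 229.8]
tcp_rot: [3.141, 0.0, 1.8]
ft_force: [0.4, -2.3, 2.0]
opening: 0.122
grip_force: 30.0
```

```bash
python3 st.py
```

```text
16.2667 dock xy [67.01 -0.64] z 229.76618619101345 F u,v,z [-2.4  0.2  2. ] M [-0.38 -0.25  0.01] yaw 1.800364422927551
```

>>> move_arm([
  [[-0.004,0.016,0],0,-1],
  [[-0.004,0.016,0],0,-1],
  [[0,0,0],0,-1],
])

```text
t: 16.52
eef_pos: [584.1, 206.9, 229.8]
tcp_rot: [3.141, 0.0, 1.8]
ft_force: [1.2, -2.9, 0.6]
opening: 0.124
grip_force: 30.0
```

```bash
python3 st.py
```

```text
16.5167 dock xy [68.   -0.64] z 229.7585142449164 F u,v,z [-3.1 -0.5  0.6] M [-0.51 -0.23  0.04] yaw 1.8004173634477472
```

>>> move_arm([
  [[-0.004,0.016,0],0,-1],
  [[-0.004,0.016,0],0,-1],
  [[0,0,0],0,-1],
  [[0,0,0],0,-1],
])

```text
t: 16.85
eef_pos: [583.9, 207.8, 229.7]
tcp_rot: [3.141, -0.0, 1.8]
ft_force: [1.3, -2.3, 2.7]
opening: 0.126
grip_force: 30.0
```

```bash
python3 st.py
python3 - <<'E'
from h import *
p=read_camera("scene");cv2.imwrite("pics/home.png",cv2.resize(p["image"][130:240,280:420,::-1],None,fx=5,fy=5,interpolation=2))
E
```

```text
16.85 dock xy [68.99 -0.63] z 229.73986030220567 F u,v,z [-2.5 -0.7  2.7] M [-0.48 -0.22  0.  ] yaw 1.8003823008712667
```

View pics/home.png

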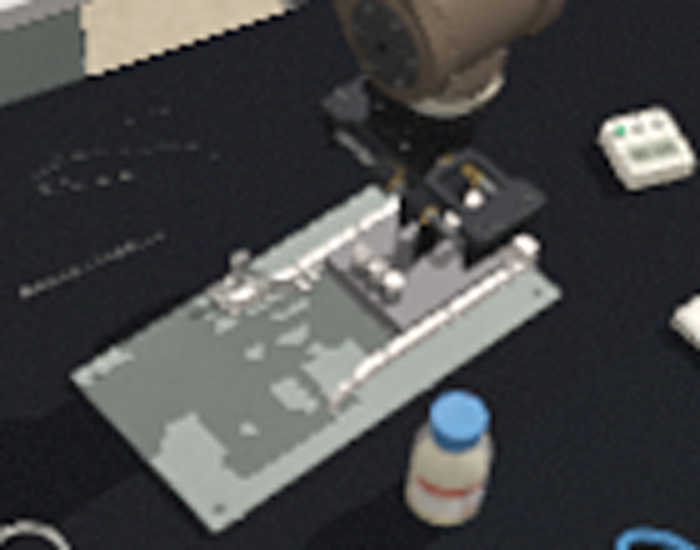

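The carrier is near the far end and the catch arm seems to be down behind it, at about crop (300,275). The force is still about the size of friction, so I'll creep on until the buffer is clear.

>>> move_arm([
  [[-0.004,0.016,0],0,-1],
  [[-0.004,0.016,0],0,-1],
  [[-0.004,0.016,0],0,-1],
  [[-0.004,0.016,0],0,-1],
  [[0,0,0],0,-1],
])

```text
t: 17.32
eef_pos: [583.4, 209.8, 229.7]
tcp_rot: [3.141, 0.0, 1.8]
ft_force: [0.6, -4.2, 3.2]
opening: 0.123
grip_force: 30.0
```

```bash
python3 st.py
```

```text
17.3167 dock xy [70.98 -0.6 ] z 229.74511677860636 F u,v,z [-4.2  0.4  3.2] M [-0.51 -0.26  0.04] yaw 1.8004206855916025
```

>>> move_arm([
  [[-0.004,0.016,0],0,-1],
  [[-0.004,0.016,0],0,-1],
  [[0,0,0],0,-1],
])

```text
t: 17.57
eef_pos: [583.2, 210.7, 229.7]
tcp_rot: [3.141, 0.0, 1.8]
ft_force: [1.5, -3.3, 3.3]
opening: 0.125
grip_force: 30.0
```

```bash
python3 st.py
```

```text
17.5667 dock xy [71.93 -0.6 ] z 229.73237854005913 F u,v,z [-3.6 -0.7  3.3] M [-0.66 -0.38 -0.04] yaw 1.8004102007561498
```

>>> move_arm([
  [[-0.004,0.016,0],0,-1],
  [[-0.004,0.016,0],0,-1],
  [[0,0,0],0,-1],
])

```text
t: 17.82
eef_pos: [583.0, 211.6, 229.8]
tcp_rot: [3.141, 0.0, 1.8]
ft_force: [1.3, -5.5, 3.8]
opening: 0.127
grip_force: 30.0
```

```bash
python3 st.py
```

```text
17.8167 dock xy [72.84 -0.58] z 229.7699443723815 F u,v,z [-5.7 -0.   3.8] M [-0.8  -0.32  0.01] yaw 1.8004155979451506
```

The buffer is felt at 5.7 N, so the carrier is past the catch. I'll estimate the toe position from the existing pictures and one new one.

Run:
```python
from h import *
p=read_camera("top");s=read_camera("scene")
u=np.array([-.2278,.9737]);v=np.array([-.9737,-.2278])
def D(w): d=w[:2]-[599,140.5];return np.round([d@u,d@v],1)
for uv,zs in (((296.3,200.8),(12,16,24)),((297.5,200.3),(12,16,24)),((310.8,197.5),(52,56)),((313,207),(52,60))):
    for z in zs: print(uv,z,D(to_world(p,[uv],z)[0]))
def W(x,y,z): return np.r_[np.array([599,140.5])+x*u+y*v,z]
img=cv2.resize(s["image"][155:215,310:380,::-1],None,fx=10,fy=10,interpolation=cv2.INTER_CUBIC)
for x in (-30,-20,-10,0,10,20):
    a=to_pix(s,[W(x,39,12)])[0];q=((a-[310,155]+.5)*10).astype(int);print(x,q);cv2.circle(img,tuple(map(int,q)),4,(0,0,255),-1)
for x in (17.8,):
  for y in (39,-48):
    q=((to_pix(s,[W(x,y,30)])[0]-[310,155]+.5)*10).astype(int);cv2.circle(img,tuple(map(int,q)),4,(255,0,0),-1)
cv2.imwrite("pics/toe.png",img)
```

```text
(296.3, 200.8) 12 [-7.3 38. ]
(296.3, 200.8) 16 [-7.6 38.4]
(296.3, 200.8) 24 [-8.1 39.1]
(297.5, 200.3) 12 [-11.7  37.4]
(297.5, 200.3) 16 [-11.9  37.7]
(297.5, 200.3) 24 [-12.5  38.4]
(310.8, 197.5) 52 [-59.3  42.6]
(310.8, 197.5) 56 [-59.4  42.9]
(313, 207) 52 [-58.7  75. ]
(313, 207) 60 [-59.   75.5]
-30 [277 348]
-20 [296 335]
-10 [315 323]
0 [334 311]
10 [353 299]
20 [371 287]
```

View pics/toe.png

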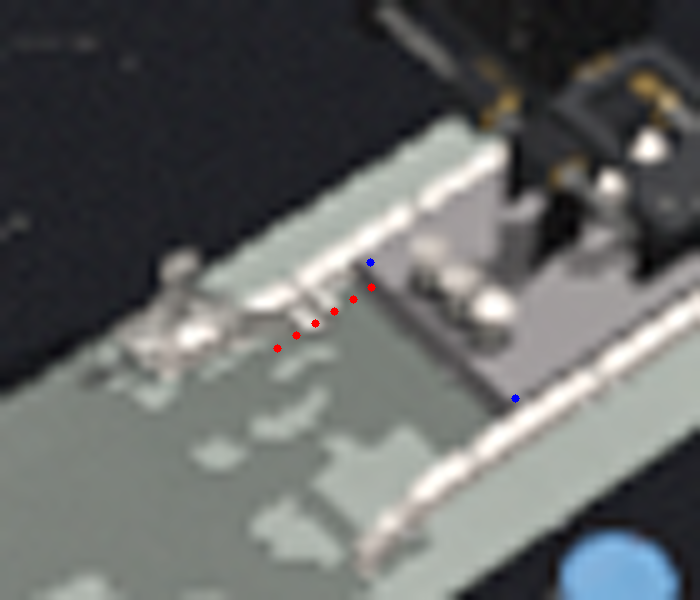

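Catch arm ends near dock x ≈ -8 and is down behind the carrier's rear edge, so contact is expected at centre x ≈ 47. I'll draw back 17 mm, then creep.

>>> move_arm([
  [[0.008,-0.033,0.004],0,-1],
  [[0.008,-0.033,0],0,-1],
  [[0.008,-0.033,0],0,-1],
  [[0.008,-0.033,0],0,-1],
  [[0.008,-0.033,0],0,-1],
  [[0.008,-0.033,0],0,-1],
  [[0.008,-0.033,0],0,-1],
  [[0.008,-0.033,0],0,-1],
  [[0.008,-0.033,0],0,-1],
  [[0.008,-0.033,0],0,-1],
  [[0.008,-0.033,0],0,-1],
  [[0.008,-0.033,0],0,-1],
  [[0.008,-0.033,0],0,-1],
  [[0.008,-0.033,0],0,-1],
  [[0.008,-0.033,0],0,-1],
  [[0.008,-0.033,0],0,-1],
  [[0.008,-0.033,0],0,-1],
  [[0,0,0],0,-1],
])

```text
t: 19.42
eef_pos: [587.1, 194.5, 229.8]
tcp_rot: [-3.141, 0.0, 1.8]
ft_force: [0.4, 0.7, -1.0]
opening: 0.129
grip_force: 30.0
```

```bash
python3 st.py
```

```text
19.4167 dock xy [55.3  -0.67] z 229.77817046650435 F u,v,z [ 0.6 -0.5 -1. ] M [ 0.11 -0.13  0.02] yaw 1.800316936519434
```

>>> move_arm([
  [[0.004,-0.016,0],0,-1],
  [[0.004,-0.016,0],0,-1],
  [[0,0,0],0,-1],
])

```text
t: 19.67
eef_pos: [587.3, 193.7, 229.8]
tcp_rot: [-3.142, 0.0, 1.8]
ft_force: [0.2, 0.5, -1.7]
opening: 0.123
grip_force: 30.0
```

```bash
python3 st.py
```

```text
19.6667 dock xy [54.48 -0.7 ] z 229.7778192620991 F u,v,z [ 0.5 -0.3 -1.7] M [ 0.18 -0.07 -0.03] yaw 1.8003863358500827
```

>>> move_arm([
  [[0.004,-0.016,-0.003],0,-1],
  [[0.004,-0.016,0],0,-1],
  [[0.004,-0.016,0],0,-1],
  [[0.004,-0.016,0],0,-1],
  [[0,0,0],0,-1],
])

```text
t: 20.08
eef_pos: [587.7, 191.8, 229.7]
tcp_rot: [3.142, 0.0, 1.8]
ft_force: [-0.9, 0.5, -0.4]
opening: 0.125
grip_force: 30.0
```

>>> move_arm([
  [[0.004,-0.016,0],0,-1],
  [[0.004,-0.016,0],0,-1],
  [[0,0,0],0,-1],
])

```text
t: 20.33
eef_pos: [588.0, 190.9, 229.8]
tcp_rot: [3.141, 0.0, 1.8]
ft_force: [-0.7, 2.2, -0.8]
opening: 0.124
grip_force: 30.0
```

```bash
python3 st.py
```

```text
20.3333 dock xy [51.55 -0.77] z 229.76465970382174 F u,v,z [ 2.3  0.2 -0.8] M [ 0.32 -0.04 -0.01] yaw 1.8002989218948686
```

>>> move_arm([
  [[0.003,-0.013,0],0,-1],
  [[0,0,0],0,-1],
])

```text
t: 20.5
eef_pos: [588.1, 190.7, 229.8]
tcp_rot: [3.141, -0.0, 1.8]
ft_force: [-0.1, 5.1, -0.6]
opening: 0.12
grip_force: 30.0
```

```bash
python3 st.py
```

```text
20.5 dock xy [51.37 -0.8 ] z 229.7837504022801 F u,v,z [ 5.  -1.  -0.6] M [ 0.8   0.04 -0.13] yaw 1.80005270472609
```

>>> move_arm([
  [[0.003,-0.013,0],0,-1],
  [[0,0,0],0,-1],
])

```text
t: 20.67
eef_pos: [588.1, 190.5, 229.8]
tcp_rot: [3.141, -0.001, 1.8]
ft_force: [-0.4, 7.0, 0.3]
opening: 0.125
grip_force: 30.0
```

```bash
python3 st.py
```

```text
20.6667 dock xy [51.19 -0.82] z 229.81912653727147 F u,v,z [ 6.9 -1.2  0.3] M [ 1.24  0.09 -0.22] yaw 1.7998816741135932
```

The catch is met, at about 7 N. I'll hold and watch.

>>> move_arm([
  [[0,0,0],0,-1],
  [[0,0,0],0,-1],
  [[0,0,0],0,-1],
])

```text
t: 20.92
eef_pos: [588.1, 190.6, 229.8]
tcp_rot: [3.141, -0.001, 1.8]
ft_force: [-1.2, 7.8, 0.0]
opening: 0.12
grip_force: 30.0
```

>>> move_arm([
  [[0,0,0],0,-1],
  [[0,0,0],0,-1],
  [[0,0,0],0,-1],
])

```text
t: 21.17
eef_pos: [588.1, 190.6, 229.8]
tcp_rot: [3.141, -0.001, 1.8]
ft_force: [-0.4, 6.2, -1.6]
opening: 0.125
grip_force: 30.0
```

```bash
python3 st.py
```

```text
21.1667 dock xy [51.22 -0.81] z 229.8092388849231 F u,v,z [ 6.1 -1.  -1.6] M [ 1.24 -0.01 -0.16] yaw 1.8000082685992078
```

>>> move_arm([
  [[0,0.002,0],0,-1],
  [[0,0,0],0,-1],
  [[0,0,0],0,-1],
  [[0,0,0],0,-1],
  [[0,0,0],0,-1],
  [[0,0,0],0,-1],
  [[0,0,0],0,-1],
  [[0,0,0],0,-1],
  [[0,0,0],0,-1],
  [[0,0,0],0,-1],
  [[0,0,0],0,-1],
  [[0,0,0],0,-1],
  [[0,0,0],0,-1],
  [[0,0,0],0,-1],
])

```text
t: 22.33
eef_pos: [588.1, 190.6, 229.8]
tcp_rot: [3.141, -0.001, 1.8]
ft_force: [-0.2, 7.2, -0.1]
opening: 0.124
grip_force: 30.0
```

>>> move_arm([
  [[0,0,0],0,-1],
  [[0,0,0],0,-1],
  [[0,0,0],0,-1],
  [[0,0,0],0,-1],
  [[0,0,0],0,-1],
  [[0,0,0],0,-1],
  [[0,0,0],0,-1],
  [[0,0,0],0,-1],
  [[0,0,0],0,-1],
  [[0,0,0],0,-1],
  [[0,0,0],0,-1],
  [[0,0,0],0,-1],
  [[0,0,0],0,-1],
  [[0,0,0],0,-1],
  [[0,0,0],0,-1],
  [[0,0,0],0,-1],
])

```text
t: 23.67
eef_pos: [588.1, 190.6, 229.8]
tcp_rot: [3.141, -0.001, 1.8]
ft_force: [-0.6, 5.6, -0.2]
opening: 0.125
grip_force: 30.0
```

```bash
python3 st.py
```

```text
23.6667 dock xy [51.24 -0.83] z 229.81559329783357 F u,v,z [ 5.6 -0.7 -0.2] M [ 1.09  0.03 -0.26] yaw 1.7999744871067325
```

The pull held for 3 s at about 6 N. Next I'll ease off, open part way and rise.

>>> move_arm([
  [[-0.003,0.013,0],0,-1],
  [[-0.003,0.013,0],0,-1],
  [[0,0,-0.004],0,-1],
  [[0,0,0],0,-1],
])

```text
t: 24.0
eef_pos: [588.0, 190.9, 229.8]
tcp_rot: [3.141, 0.0, 1.8]
ft_force: [-0.4, 1.9, 1.8]
opening: 0.122
grip_force: 30.0
```

```bash
python3 st.py
```

```text
24.0 dock xy [51.56 -0.81] z 229.78300682352855 F u,v,z [1.9 0.  1.8] M [ 0.28 -0.08 -0.07] yaw 1.8003451089432576
```

>>> move_arm([
  [[0,0,0],0,-0.3],
  [[0,0,0],0,-0.3],
  [[0,0,0],0,-0.3],
  [[0,0,0],0,-0.3],
  [[0,0,0],0,-0.3],
  [[0,0,0],0,-0.3],
  [[0,0,0],0,-0.3],
  [[0,0,0],0,-0.3],
])

```text
t: 24.67
eef_pos: [588.0, 191.0, 229.6]
tcp_rot: [3.142, 0.0, 1.8]
ft_force: [0.0, 0.0, -0.3]
opening: 0.353
grip_force: 0.0
```

```bash
python3 st.py
```

```text
24.6667 dock xy [51.69 -0.76] z 229.59334063855528 F u,v,z [ 0.  -0.  -0.3] M [-0.05 -0.13 -0.06] yaw 1.8004614145526192
```

>>> move_arm([
  [[0,0,0.1],0,-0.3],
  [[0,0,0.2],0,-0.3],
  [[0,0,0.3],0,-0.3],
  [[0,0,0.5],0,-0.3],
  [[0,0,0.6],0,-0.3],
  [[0,0,0.6],0,-0.3],
  [[0,0,0.6],0,-0.3],
  [[0,0,0.6],0,-0.3],
  [[0,0,0.5],0,-0.3],
  [[0,0,0.3],0,-0.3],
  [[0,0,0.1],0,-0.3],
  [[0,0,0],0,-0.3],
])

```text
t: 25.67
eef_pos: [587.8, 191.0, 362.4]
tcp_rot: [3.14, 0.0, 1.8]
ft_force: [0.8, 0.2, -0.2]
opening: 0.347
grip_force: 0.0
```

```bash
python3 st.py
python3 - <<'E'
from h import *
p=read_camera("scene");cv2.imwrite("pics/end.png",cv2.resize(p["image"][130:240,280:420,::-1],None,fx=5,fy=5,interpolation=2))
E
```

```text
25.6667 dock xy [51.7  -0.64] z 362.44622816134796 F u,v,z [ 0.  -0.8 -0.2] M [-0.03 -0.14 -0.05] yaw 1.8004199128803027
```

View pics/end.png

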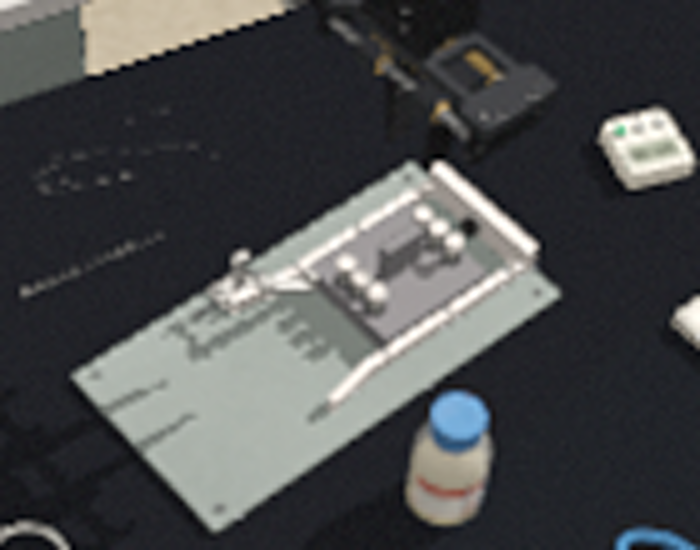

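The carrier lies flat in the lane, with the catch's toe down right behind its rear edge at about crop (315,288). The bottle and timer have not moved. I'll hand the job in.

```bash
python3 -c "from cell import env; print(env.job_done())"
```

```text
the job is handed in; nothing more can be done
None
```

The grey carrier is in the dock, flat in the lane with the catch down behind it; it held a pull of about 6 N (5.6 to 7.9 N read) for about 3 s, then I let go and handed the job in at about 26 s.

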